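Open the ratchet herb press

ROBOT

A 7-joint arm with a two-finger parallel gripper is mounted at the origin on the work surface. World frame = base frame: x ahead of the robot, y to its left, z up, the work surface at z = 0. Lengths are in m, angles in rad, forces in N, time in s.
With the tool pointing down it reaches from about 0.425 to 0.925 m from the base axis. Payload 6.8 kg.
Tool frame: the origin (TCP) lies on the front face of the gripper's body, between the roots of the fingers; the fingertips stand 73 mm ahead of it and the grasp point (between the pads) lies 54 mm ahead of it; z points along the fingers, y is the line along which they close (so a half turn about z gives the same grasp; the last joint's range is limited). The gripper opens to 85 mm and grips with 20 to 120 N. Pads are 22 mm wide; open, the fingers measure 114 mm over their backs; the gripper's body (76 mm by 85 mm) begins 54 mm behind the grasp point. The pads swing forward as they close: fully open they stand 13 mm farther back than shut.
Start: joints at [1.027, 0.477, 0.022, 1.555, -0.011, 1.109, -0.083], TCP at [0.285, -0.612, 0.304] pointing down, gripper open.
Joint ranges: [-2.96, 2.96], [-0.34, 2.1], [-1.41, 1.46], [0.24, 2.44], [-1.37, 4.51], [0.17, 1.92], [-2.96, 2.96]. Speed limits (rad/s): [2.39, 2.39, 3.14, 3.14, 3.14, 3.14, 3.14].

INTERFACE

Orientations are given as a unit quaternion [w, x, y, z].
In Python, from station import bot, optics gives the robot as it stands.
- The arm moves only by the tool drive_tool, never from a script. Its argument "deltas" is a list of rows, each an object with "gripper": the closure in counts, from 0 (fully open) to 255 (shut); "offset": the shift along the tool's x, y, z in units of 1000 mm (1.0 is 1000 mm), a list of three; "angular": the turn, a rotation vector about the tool's x, y, z in units of 45 degrees (1.0 is 45 degrees), a list of three. In form: [{"gripper": gripper, "offset": [dx, dy, dz], "angular": [rx, ry, rz]}, ...]. A call has 1 to 5 rows; each row is the pose to reach, as a shift and turn from the pose commanded when the call began, along the tool's axes at that moment; what a row does not reach only later rows make up. A row lasts 1/10 s, in which the tool goes at most 50 mm and 8.59 degrees, less where a joint would pass 70% of its speed; a pose out of reach is approached as far as the arm can. A call with a number of a shift or a turn outside -1 to 1 is refused whole. A call with a gripper value outside its range is refused whole. The fingers move at their own pace and stop on an object; "grip_force" is the grip in N (left out, the last holds). Time passes only in rows, so rows that repeat a pose let the fingers close. It gives the time, the measured TCP pose, the force, the opening and the grip force at its end, in the units of the state.
- bot.get_obs(): the state, without advancing time (a new reading comes with each control period).
- optics.read_camera(name): name is "scene" or "top"; returns the picture (420x560x3 uint8, blue, green, red); there is no depth.
- optics.camera_model(name): a dict with "fx", "fy", "cx", "cy" (pixels), "cam_to_world" (4x4, takes a point from camera to world coordinates). Camera axes: x right, y up, looking along -z (the intrinsics and any distortion apply to the point x, -y, -z); pixel columns grow to the right and rows downward; lengths in m; the calibration is good to about 2 mm. A picture is of the moment at which its call begins. camera_model takes no time and is no camera call.
- bot.hand_in(): hands the job in; it is judged then, once.
The state is a dict: "t": time; "q": joint angles; "joint_vel": joint speeds; "joint_torque": joint torques, N m; "eef_pos": TCP position; "tool_rot": TCP orientation; "contact_force": force on the tool from outside, world axes, zero at the start; "torque": the same for the moment, N m; "gripper_width": opening from 0.0 (shut) to 1.0 (fully open); "grasp_force": force on a finger pad.
Only numpy, scipy, OpenCV 4.12 (cv2) and the standard library are available. Lean on these libraries where they do the work, as an engineer would, in place of code of your own. Each camera call takes 0.05 s, during which the arm holds its last target. There are 200 camera calls.

TASK

Open the herb press with the red knob so that the next slab of root can be laid in. Its ratchet pawl locks the jaw: throw the brass ball lever of that press all the way over, away from its jaws, then slide the red-knobbed jaw back as far as it will go. Leave the lever thrown over and the jaw fully open.

Things in the scene. Friction and masses are not known exactly. Their poses are not given: they have to be found in the camera images.
- red_ball (a point): Centre of the 24 mm brass ball atop the pawl lever (8 mm rod) of the red-knobbed press, a 300 x 90 mm board fixed to the counter; a twin with a blue knob is not used. Pivot 65 mm down the rod, 50 mm above the counter, between cheeks 58 mm high. Locked, it leans 34 degrees towards the jaws, ball 104 to 114 mm up; thrown over it leans as far away, ball 61 to 73 mm farther back. Its weight holds it.
- red_pawl (a joint): Angle of that lever in rad: 0 to 0.25 = pawl in the teeth (locked, ball leaning towards the jaws), 0.6 = upright, 1.2 = thrown fully over onto its stop, away from the jaws (free). Under 2 N at the ball pushes it over; past upright it falls over by itself.
- red_knob (a point): Centre of the red knob (24 mm across, 24 mm high, centre 90 mm above the counter) on a 12 mm stem on the sliding jaw, a pale block 30 x 80 mm, top 60 mm up. Its x axis runs level along the board from the pawl lever to the fixed jaw (block at the board's end, top 60 mm up), y across, z up. The jaw opens and the lever is thrown towards -x. The locked ball starts 100 to 150 mm to -x of it.
- red_jaw (a joint): Opening of the sliding jaw in m: 0 = closed (20 mm gap to the fixed jaw), 0.09 = fully open on its stop. With the pawl locked it slides back 13 mm at most before a tooth catches; freed it takes about 3 N and stays where it is left.

How it is judged:
By the outcome, as a careful person would: the job done as asked, in the order asked, and still so for the second after the job is handed in, with the robot touching nothing.
It also fails if it takes over 43 s, if anything falls off the work surface, if the arm or the gripper's body presses on something with over 40 N, if the wrist force passes 120 N, or if a joint passes its speed limit or range.

## Working session

There is one attempt and no reset: what is moved stays moved. The work goes in short steps, Python scripts to look and compute and a tool call to move; the robot and the scene stay as the last step left them, time stands still between calls to the robot, and variables do not carry over. Pictures are saved under pics/ and viewed, at most 10 in all, crops included, and the job is handed in when it is done.

Besides the shell and the picture viewer there is one more tool, called after "Request:" as name(argument=value, ...) on one line, values as JSON. drive_tool: Moves the arm, as the interface text tells. Its arguments: {"type":"object","properties":{"deltas":{"type":"array"},"grip_force":{"type":"number"}},"required":["deltas"]}

```bash
mkdir -p pics
python3 - <<'E'
from station import bot, optics
import cv2
for n in("scene","top"):
    cv2.imwrite(f"pics/{n}0.png",cv2.resize(optics.read_camera(n),(800,600)))
    print(optics.camera_model(n))
o=bot.get_obs();print(o)
E
```

```text
{'fx': 451.3512541777685, 'fy': 451.3512541777685, 'cx': 274.9920079109541, 'cy': 206.154966194019, 'cam_to_world': array([[ 0.68086339, -0.60686829,  0.41004381,  0.92451766],
       [ 0.73230694,  0.57348894, -0.36720157, -0.32711691],
       [-0.0123126 ,  0.55029203,  0.83488148,  0.82405058],
       [ 0.        ,  0.        ,  0.        ,  1.        ]])}
{'fx': 538.9192911294273, 'fy': 538.9192911294273, 'cx': 285.19250168430085, 'cy': 214.07938090858687, 'cam_to_world': array([[ 0.01653495,  0.99396231, -0.10846896,  0.47272608],
       [-0.99973241,  0.01819039,  0.01429015, -0.01260192],
       [ 0.01617696,  0.10820365,  0.99399712,  1.05524667],
       [ 0.        ,  0.        ,  0.        ,  1.        ]])}
{'t': 0.1, 'q': array([ 1.02688644,  0.47771714,  0.02230489,  1.55632981, -0.01149676,
        1.1092973 , -0.08311513]), 'joint_vel': array([-0.00122373, -0.00277938,  0.00054898, -0.00302973, -0.00022097,
       -0.00052309, -0.00053014]), 'joint_torque': array([ 4.71331441e-03, -5.97765219e+01,  1.61397893e+00, -2.81957066e+01,
        1.28522908e-02,  4.96644789e-03,  2.77838825e-05]), 'eef_pos': array([ 0.28479472, -0.61153061,  0.30303192]), 'tool_rot': array([-7.80063423e-04,  9.76347851e-01,  2.16204103e-01, -2.25646716e-04]), 'contact_force': array([-0.38341959,  0.97322373,  0.17773297]), 'torque': array([-0.06997596, -0.02671572,  0.00328989]), 'grasp_force': 0.0, 'gripper_width': 0.9950856636738395}
```

View pics/scene0.png

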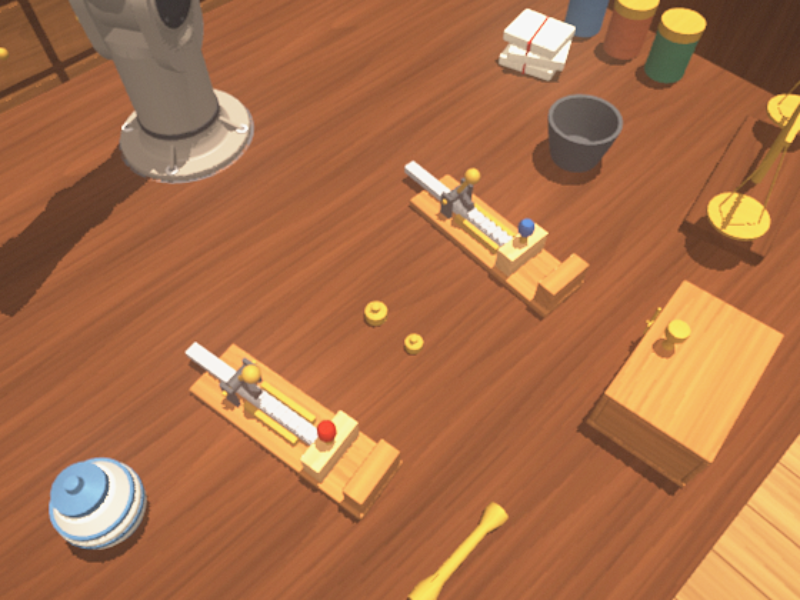

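View pics/top0.png

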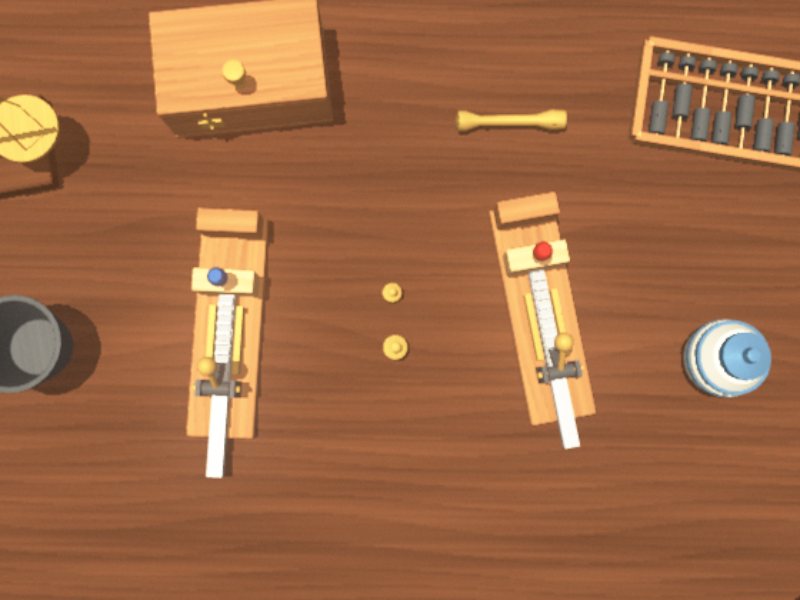

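Top view (800x600): red knob at (543,251), its ball at (564,342), leaning to the jaws. Scene view: knob (327,430), ball (250,374). The blue twin is at left and must not be touched.

```bash
cat > h.py <<'E'
from station import bot, optics
import numpy as np
from scipy.spatial.transform import Rotation as R
def ray(n,u,v):
    m=optics.camera_model(n);T=m['cam_to_world'];u,v=u*.7,v*.7
    d=T[:3,:3]@np.array([(u-m['cx'])/m['fx'],-(v-m['cy'])/m['fy'],-1]);return T[:3,3],d
def tri(a,b):
    (p,d),(q,e)=ray("top",*a),ray("scene",*b)
    s,t=np.linalg.lstsq(np.c_[d,-e],q-p,rcond=None)[0]
    return (p+s*d+q+t*e)/2,np.linalg.norm(p+s*d-q-t*e)
def plane(n,a,z):
    p,d=ray(n,*a);return p+d*(z-p[2])/d[2]
def tool():
    o=bot.get_obs();w,x,y,z=o['tool_rot'];return o['eef_pos'],R.from_quat([x,y,z,w])
E
python3 - <<'E'
from h import *
np.set_printoptions(precision=4,suppress=True)
print("knob",tri((543,251),(327,430)),plane("top",(543,251),.09),plane("scene",(327,430),.09))
print("ball",tri((564,342),(250,374)),plane("top",(564,342),.109),plane("scene",(250,374),.109))
print("board",[plane("top",c,.015) for c in((532,424),(594,412),(491,212))])
print("rail end/pivot", plane("top",(558,372),.05),plane("top",(571,446),.03))
p,r=tool();print(p,r.as_matrix())
E
```

```text
knob (array([ 0.6521, -0.1961,  0.0924]), np.float64(0.0037191448307091336)) [ 0.6515 -0.1982  0.09  ] [ 0.6523 -0.1942  0.09  ]
ball (array([ 0.5353, -0.2205,  0.1044]), np.float64(0.0017121764059075673)) [ 0.5346 -0.2202  0.109 ] [ 0.5383 -0.2204  0.109 ]
board [array([ 0.43  , -0.1972,  0.015 ]), array([ 0.4473, -0.2808,  0.015 ]), array([ 0.7186, -0.1407,  0.015 ])]
rail end/pivot [ 0.4991 -0.2251  0.05  ] [ 0.4027 -0.246   0.03  ]
[ 0.2848 -0.6115  0.303 ] [[ 0.9065  0.4222 -0.0008]
 [ 0.4222 -0.9065  0.0014]
 [-0.0001 -0.0016 -1.    ]]
```

Request:
drive_tool(deltas=[{"gripper":255,"offset":[0.043,-0.024,0],"angular":[0,0,0.06]},{"gripper":255,"offset":[0.086,-0.048,0],"angular":[0,0,0.12]},{"gripper":255,"offset":[0.129,-0.072,0],"angular":[0,0,0.18]},{"gripper":255,"offset":[0.172,-0.096,0],"angular":[0,0,0.25]},{"gripper":255,"offset":[0.215,-0.12,0],"angular":[0,0,0.309]}])

```text
t: 0.6
eef_pos: [0.4299, -0.4105, 0.3036]
tool_rot: [-0.0, 0.995, 0.095, -0.0]
contact_force: [0.5, -0.1, 0.9]
gripper_width: 0.148
grasp_force: 0.0
```

```bash
cat > go.py <<'E'
from h import *
import sys
np.set_printoptions(precision=4,suppress=True)
p,r=tool();M=r.as_matrix();o=bot.get_obs()
print(o['t'],p,"yaw",np.degrees(np.arctan2(M[1,0],M[0,0])),"tz",M[:,2],o['contact_force'],o['gripper_width'])
print("tool delta",M.T@(np.array(list(map(float,sys.argv[1:4])))-p))
E
python3 go.py .574 -.213 .303
```

```text
0.6 [ 0.4299 -0.4105  0.3036] yaw 10.928536228531739 tz [-0.0004  0.0004 -1.    ] [ 0.5098 -0.0794  0.8561] 0.14772969589718243
tool delta [ 0.179  -0.1666  0.0006]
```

Request:
drive_tool(deltas=[{"gripper":255,"offset":[0.036,-0.033,0],"angular":[0,0,0]},{"gripper":255,"offset":[0.072,-0.067,0],"angular":[0,0,0]},{"gripper":255,"offset":[0.108,-0.1,0],"angular":[0,0,0]},{"gripper":255,"offset":[0.144,-0.134,0],"angular":[0,0,0]},{"gripper":255,"offset":[0.179,-0.167,0],"angular":[0,0,0]}])

```text
t: 1.1
eef_pos: [0.5736, -0.2122, 0.3036]
tool_rot: [-0.0, 0.995, 0.096, -0.0]
contact_force: [1.0, -0.3, -0.4]
gripper_width: 0.001
grasp_force: 0.0
```

Request:
drive_tool(deltas=[{"gripper":255,"offset":[0,0,0.04],"angular":[0,0,0]},{"gripper":255,"offset":[0,0,0.08],"angular":[0,0,0]},{"gripper":255,"offset":[0,0,0.1],"angular":[0,0,0]},{"gripper":255,"offset":[0,0,0.1],"angular":[0,0,0]}])

```text
t: 1.5
eef_pos: [0.5707, -0.2134, 0.2002]
tool_rot: [-0.001, 0.995, 0.097, -0.003]
contact_force: [-0.1, 0.4, -0.0]
gripper_width: 0.003
grasp_force: 0.0
```

```bash
python3 go.py .574 -.213 .156
python3 - <<'E'
from station import optics
import cv2
cv2.imwrite("pics/s1.png",cv2.resize(optics.read_camera("scene")[190:370,110:350],(800,600),interpolation=cv2.INTER_CUBIC))
E
```

```text
1.5 [ 0.5707 -0.2134  0.2002] yaw 11.087385224220617 tz [-0.007  0.002 -1.   ] [-0.1411  0.3621 -0.0249] 0.003250130264540223
tool delta [0.0036 0.0004 0.0442]
```

View pics/s1.png

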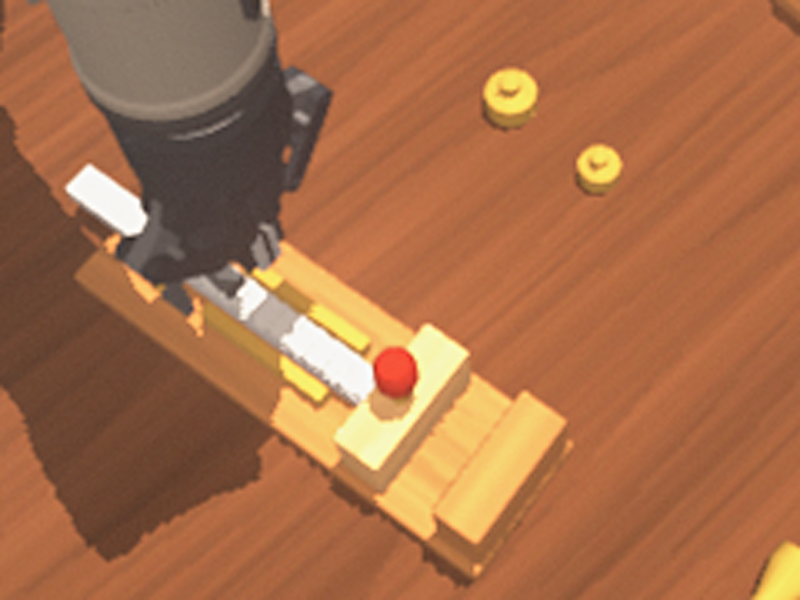

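The gripper hides the lever, and the press is unmoved (knob at (395,372) in the crop). I'll lower on the jaw side of the ball with a little extra margin.

Request:
drive_tool(deltas=[{"gripper":255,"offset":[0.01,0,0.01],"angular":[0,0,0]},{"gripper":255,"offset":[0.01,0,0.03],"angular":[0,0,0]},{"gripper":255,"offset":[0.01,0,0.044],"angular":[0,0,0]},{"gripper":255,"offset":[0.01,0,0.044],"angular":[0,0,0]},{"gripper":255,"offset":[0.01,0,0.044],"angular":[0,0,0]}])

```text
t: 2.05
eef_pos: [0.583, -0.2123, 0.1603]
tool_rot: [0.0, 0.995, 0.096, 0.0]
contact_force: [0.8, -0.1, 0.4]
gripper_width: -0.001
grasp_force: 0.0
```

Request:
drive_tool(deltas=[{"gripper":255,"offset":[-0.01,0,0],"angular":[0,0,0]},{"gripper":255,"offset":[-0.02,0,0],"angular":[0,0,0]},{"gripper":255,"offset":[-0.03,0,0],"angular":[0,0,0]},{"gripper":255,"offset":[-0.04,0,0],"angular":[0,0,0]},{"gripper":255,"offset":[-0.05,0,0],"angular":[0,0,0]}])

```text
t: 2.55
eef_pos: [0.5325, -0.2222, 0.1602]
tool_rot: [0.0, 0.995, 0.096, 0.0]
contact_force: [0.3, 0.3, 0.4]
gripper_width: -0.003
grasp_force: 0.1
```

Request:
drive_tool(deltas=[{"gripper":255,"offset":[-0.01,0,0],"angular":[0,0,0]},{"gripper":255,"offset":[-0.02,0,0],"angular":[0,0,0]},{"gripper":255,"offset":[-0.03,0,0],"angular":[0,0,0]},{"gripper":255,"offset":[-0.04,0,0],"angular":[0,0,0]},{"gripper":255,"offset":[-0.04,0,0],"angular":[0,0,0]}])

```text
t: 3.05
eef_pos: [0.4925, -0.2301, 0.1597]
tool_rot: [-0.0, 0.995, 0.096, -0.001]
contact_force: [0.3, 0.1, -1.0]
gripper_width: -0.004
grasp_force: 0.0
```

Request:
drive_tool(deltas=[{"gripper":255,"offset":[0.02,0,0],"angular":[0,0,0]},{"gripper":255,"offset":[0.04,0,-0.02],"angular":[0,0,0]},{"gripper":255,"offset":[0.08,0,-0.06],"angular":[0,0,0]},{"gripper":255,"offset":[0.12,0,-0.09],"angular":[0,0,0]},{"gripper":255,"offset":[0.165,0,-0.09],"angular":[0,0,0]}])

```text
t: 3.55
eef_pos: [0.6587, -0.1989, 0.2552]
tool_rot: [0.001, 0.995, 0.096, 0.003]
contact_force: [1.2, -1.0, 0.6]
gripper_width: -0.001
grasp_force: 0.0
```

Request:
drive_tool(deltas=[{"gripper":255,"offset":[0.04,0,0],"angular":[0,0,0]},{"gripper":255,"offset":[0.045,0,0],"angular":[0,0,0]},{"gripper":255,"offset":[0.045,0,0],"angular":[0,0,0]}])

```text
t: 3.85
eef_pos: [0.701, -0.188, 0.2489]
tool_rot: [-0.0, 0.995, 0.097, -0.0]
contact_force: [-1.0, -0.5, -0.1]
gripper_width: 0.001
grasp_force: 0.0
```

```bash
python3 - <<'E'
from station import optics
import cv2
a=cv2.resize(optics.read_camera("scene")[190:370,110:350],(400,600*1//2))
b=cv2.resize(optics.read_camera("top")[120:330,280:480],(400,420))
import numpy as np
a=cv2.copyMakeBorder(a,0,120,0,0,cv2.BORDER_CONSTANT)
cv2.imwrite("pics/s2.png",np.hstack([a,b]))
E
python3 go.py .69 -.19 .156
```

```text
3.95 [ 0.6991 -0.1899  0.2493] yaw 11.02530322183405 tz [-0.0016 -0.0004 -1.    ] [0.4617 0.2409 0.2444] 0.0015371223205980118
tool delta [-0.0088 -0.0016  0.0934]
```

View pics/s2.png

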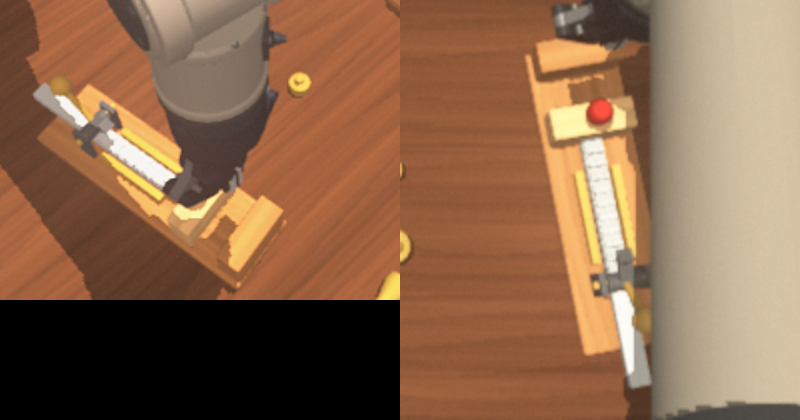

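The lever is thrown over: the ball now sits behind the cheeks over the tail, at (60,85) left and (642,318) right. The jaw is unmoved. Next I go down beyond the knob.

Request:
drive_tool(deltas=[{"gripper":255,"offset":[0,-0.002,0.03],"angular":[0,0,0]},{"gripper":255,"offset":[0,-0.002,0.06],"angular":[0,0,0]},{"gripper":255,"offset":[0,-0.002,0.085],"angular":[0,0,0]},{"gripper":255,"offset":[0,-0.002,0.09],"angular":[0,0,0]},{"gripper":255,"offset":[0,-0.002,0.09],"angular":[0,0,0]}])

```text
t: 4.45
eef_pos: [0.6985, -0.188, 0.1595]
tool_rot: [-0.0, 0.995, 0.096, -0.001]
contact_force: [0.5, -0.2, 0.2]
gripper_width: 0.003
grasp_force: 0.0
```

Request:
drive_tool(deltas=[{"gripper":255,"offset":[-0.01,0,0],"angular":[0,0,0]},{"gripper":255,"offset":[-0.02,0,0],"angular":[0,0,0]},{"gripper":255,"offset":[-0.03,0,0],"angular":[0,0,0]},{"gripper":255,"offset":[-0.04,0,0],"angular":[0,0,0]},{"gripper":255,"offset":[-0.05,0,0],"angular":[0,0,0]}])

```text
t: 4.95
eef_pos: [0.6509, -0.1973, 0.1613]
tool_rot: [0.001, 0.995, 0.096, 0.002]
contact_force: [3.1, -0.1, 2.4]
gripper_width: -0.0
grasp_force: 1.7
```

Request:
drive_tool(deltas=[{"gripper":255,"offset":[-0.01,0,0],"angular":[0,0,0]},{"gripper":255,"offset":[-0.02,0,0],"angular":[0,0,0]},{"gripper":255,"offset":[-0.03,0,0],"angular":[0,0,0]},{"gripper":255,"offset":[-0.04,0,0],"angular":[0,0,0]},{"gripper":255,"offset":[-0.05,0,0],"angular":[0,0,0]}])

```text
t: 5.45
eef_pos: [0.6017, -0.2065, 0.16]
tool_rot: [0.0, 0.995, 0.096, 0.001]
contact_force: [26.2, 3.6, -2.1]
gripper_width: 0.005
grasp_force: 14.4
```

Force has risen to 26 N a bit early; I'll check the stop.

Request:
drive_tool(deltas=[{"gripper":255,"offset":[-0.002,0,0],"angular":[0,0,0]},{"gripper":255,"offset":[-0.002,0,0],"angular":[0,0,0]}])

```text
t: 5.65
eef_pos: [0.6018, -0.2063, 0.1604]
tool_rot: [0.0, 0.995, 0.097, 0.003]
contact_force: [11.0, 0.2, -3.9]
gripper_width: 0.001
grasp_force: 5.3
```

```bash
python3 - <<'E'
from station import optics
import cv2
a=cv2.resize(optics.read_camera("scene")[190:370,110:350],(400,600*1//2))
b=cv2.resize(optics.read_camera("top")[120:330,280:480],(400,420))
import numpy as np
a=cv2.copyMakeBorder(a,0,120,0,0,cv2.BORDER_CONSTANT)
cv2.imwrite("pics/s3.png",np.hstack([a,b]))
E
python3 go.py .69 -.19 .156
```

```text
5.75 [ 0.6018 -0.2063  0.1604] yaw 11.123893348946103 tz [ 0.0061  0.0001 -1.    ] [10.3325 -0.463  -2.7358] 0.0027238566807479586
tool delta [0.0896 0.001  0.0049]
```

View pics/s3.png

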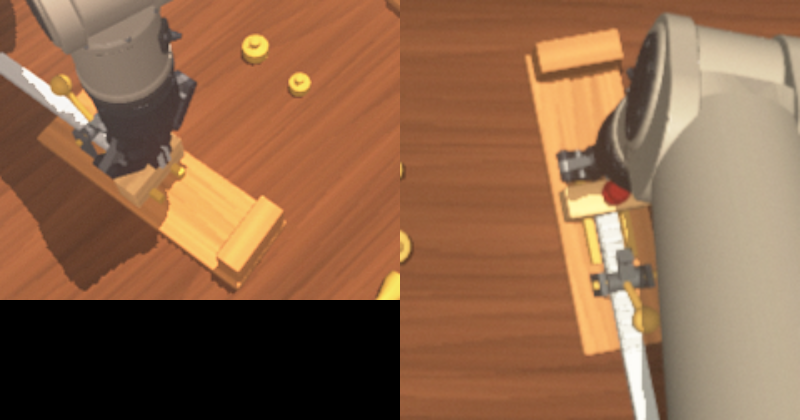

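The jaw has moved about 70 mm and stands hard against something. The initial gap looked larger than 20 mm, so this may be the stop. I'll push once more firmly, back off and measure the gap.

Request:
drive_tool(deltas=[{"gripper":255,"offset":[-0.004,0,0],"angular":[0,0,0]},{"gripper":255,"offset":[-0.005,0,0],"angular":[0,0,0]},{"gripper":255,"offset":[-0.005,0,0],"angular":[0,0,0]}])

```text
t: 6.05
eef_pos: [0.6008, -0.2061, 0.161]
tool_rot: [0.001, 0.995, 0.098, 0.007]
contact_force: [21.5, 1.1, -10.8]
gripper_width: -0.002
grasp_force: 10.7
```

Request:
drive_tool(deltas=[{"gripper":255,"offset":[0.02,0,0],"angular":[0,0,0]},{"gripper":255,"offset":[0.04,0,0],"angular":[0,0,0]},{"gripper":255,"offset":[0.04,0,-0.04],"angular":[0,0,0]},{"gripper":255,"offset":[0.04,0,-0.08],"angular":[0,0,0]},{"gripper":255,"offset":[0.04,0,-0.12],"angular":[0,0,0]}])

```text
t: 6.55
eef_pos: [0.6319, -0.2001, 0.2794]
tool_rot: [-0.001, 0.995, 0.096, -0.003]
contact_force: [-0.4, -0.6, 0.2]
gripper_width: 0.001
grasp_force: 0.0
```

Request:
drive_tool(deltas=[{"gripper":255,"offset":[-0.02,0.045,0],"angular":[0,0,0]},{"gripper":255,"offset":[-0.04,0.09,0],"angular":[0,0,0]},{"gripper":255,"offset":[-0.06,0.135,0],"angular":[0,0,0]},{"gripper":255,"offset":[-0.08,0.18,0],"angular":[0,0,0]},{"gripper":255,"offset":[-0.1,0.225,0],"angular":[0,0,0]}])

```text
t: 7.05
eef_pos: [0.5764, -0.4414, 0.2785]
tool_rot: [-0.001, 0.995, 0.096, -0.002]
contact_force: [0.9, -0.8, -0.4]
gripper_width: -0.006
grasp_force: 0.0
```

Request:
drive_tool(deltas=[{"gripper":255,"offset":[-0.03,0.04,0],"angular":[0,0,0]},{"gripper":255,"offset":[-0.06,0.08,0],"angular":[0,0,0]},{"gripper":255,"offset":[-0.08,0.12,0],"angular":[0,0,0]}])

```text
t: 7.35
eef_pos: [0.5192, -0.5752, 0.2784]
tool_rot: [-0.001, 0.995, 0.095, -0.002]
contact_force: [0.1, -0.4, 0.1]
gripper_width: -0.001
grasp_force: 0.0
```

```bash
python3 - <<'E'
from station import optics
import cv2
a=cv2.resize(optics.read_camera("scene"),(800,600))[330:530,130:430]
b=cv2.resize(optics.read_camera("top"),(800,600))[180:480,460:660]
cv2.imwrite("pics/s4.png",cv2.resize(b,None,fx=2,fy=2,interpolation=cv2.INTER_CUBIC))
cv2.imwrite("pics/s5.png",cv2.resize(a,None,fx=2,fy=2,interpolation=cv2.INTER_CUBIC))
E
python3 go.py .69 -.19 .156
```

```text
7.45 [ 0.5154 -0.5808  0.2777] yaw 10.420204059646112 tz [-0.0075 -0.0019 -1.    ] [-0.4332 -0.5088  0.3175] 0.0027684301274572727
tool delta [ 0.2434 -0.3528  0.1196]
```

View pics/s4.png

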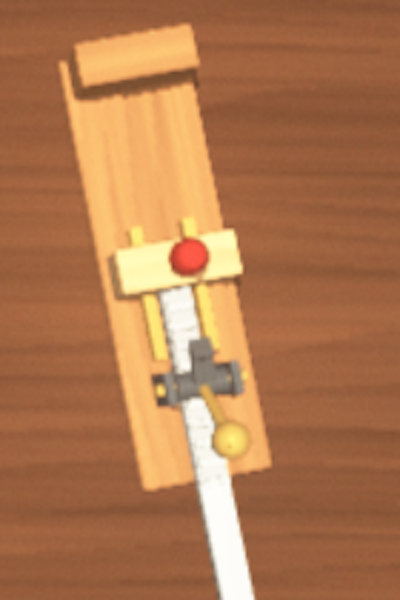

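View pics/s5.png

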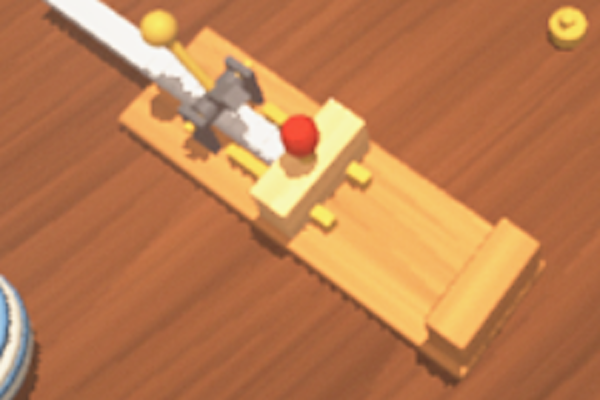

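Top crop: knob (189,256), ball (231,438) behind the cheeks. Scene crop: knob (300,134), ball (158,28), jaw's far top edge (290,218)-(367,130), fixed jaw's near top edge (428,322)-(500,222).

Run:
```python
from h import *
np.set_printoptions(precision=4,suppress=True)
t=lambda u,v:(460+u/2,180+v/2); s=lambda u,v:(130+u/2,330+v/2)
a=np.array([np.cos(np.radians(11.1)),np.sin(np.radians(11.1)),0])
k=tri(t(189,256),s(300,134))[0];b=tri(t(231,438),s(158,28))[0]
print("knob",k,"moved",(np.array([.6521,-.1961,.0924])-k)@a,"ball",b,"moved",(np.array([.5353,-.2205,.1044])-b)@a)
m=lambda n,p,z:np.mean([plane(n,q,z)@a for q in p])
print("gap scene",m("scene",[s(428,322),s(500,222)],.06)-m("scene",[s(290,218),s(367,130)],.06))
print("fixed top far edge minus knob (top)",m("top",[t(76,45),t(192,25)],.06)-k@a)
print("board far end minus knob",.7186*a[0]-.1407*a[1]-k@a)
```

```text
knob [ 0.5793 -0.2108  0.092 ] moved 0.07425351635908625 ball [ 0.4654 -0.2339  0.1057] moved 0.0711331737301941
gap scene 0.10794423251101115
fixed top far edge minus knob (top) 0.1517722922110627
board far end minus knob 0.15017519546010583
```

The gap is 108 mm (110 expected fully open) and the ball has moved 71 mm (61–73 expected), so both are at their stops and the arm is clear.

```bash
python3 -c "
from station import bot
print(bot.hand_in())"
```

```text
the job is handed in; nothing more can be done
None
```

I threw the red press's lever fully over (ball 71 mm back), slid its jaw back onto its stop (gap about 108 mm), moved the arm clear and handed the job in; no verdict was returned.

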